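Straighten the test tiles and hold the damp box open

ROBOT

A 6-joint arm with a two-finger parallel gripper is mounted at the origin on the work surface. World frame = base frame: x ahead of the robot, y to its left, z up, the work surface at z = 0. Lengths are in m, angles in degrees, forces in N, time in s.
With the tool pointing down it reaches from about 0.375 to 0.925 m from the base axis. Payload 5.7 kg.
Tool frame: the origin (TCP) lies at the very end of the fingers, on their centre line; the grasp point (between the pads) lies grip_point_offset behind it (grip_point_offset is the distance from the TCP to the grasp point, in m); z points along the fingers, y is the line along which they close (so a half turn about z gives the same grasp; the last joint's range is limited). The gripper opens to 85 mm and grips with 20 to 120 N. Pads are 22 mm wide; open, the fingers measure 114 mm over their backs; the gripper's body (76 mm by 85 mm) begins 54 mm behind the grasp point. The pads swing forward as they close: fully open they stand 13 mm farther back than shut.
Start: joints at [-73.917, 20.558, 86.54, -0, 72.909, -6.595], TCP at [0.231, -0.554, 0.231] pointing down, gripper open.
Joint ranges: [-170.27, 170.27], [-57.76, 135], [12.27, 136.19], [-55.21, 235.2], [11.17, 155.16], [-170.74, 170.74]. Speed limits (degrees/s): [136.94, 136.94, 180, 180, 180, 180].

INTERFACE

Orientations are given as a 3x3 rotation matrix whose columns are the frame's x, y, z axes.
In Python, from cell import * gives the robot as it stands.
- The arm moves only by the tool jog_arm, never from a script. Its arguments are lists of equal length, an entry for each row: "translation": the shift along the tool's x, y, z scaled (see below), a list of three; "twist": the turn, a rotation vector about the tool's x, y, z scaled (see below), a list of three; "grip": the opening, from -1 (shut) to 1 (fully open), so that 0 is half open. In form: {"translation": [[tx, ty, tz], ...], "twist": [[rx, ry, rz], ...], "grip": [grip, ...]}. A call has 1 to 5 rows; each row shifts and turns the commanded pose from where the row before left it, along the tool's axes as they then stand; what a row does not reach is not made up. The controller multiplies each number of a shift by 400 mm and each number of a turn by 90 degrees. A row lasts 1/8 s, in which the tool goes at most 62.5 mm and 10.7 degrees, less where a joint would pass 70% of its speed; a pose out of reach is approached as far as the arm can. A call with a number of a shift or a turn outside -1 to 1 is refused whole. A call with a gripper value outside its range is refused whole. The fingers move at their own pace and stop on an object; "newtons" is the grip in N (left out, the last holds). Time passes only in rows, so rows that do not move let the fingers close. It gives the time, the measured TCP pose, the force, the opening and the grip force at its end, in the units of the state.
- state(): the state, without advancing time (a new reading comes with each control period).
- grab_frame(name): name is "scene" or "top" or "wrist"; returns a dict with "frame" (480x640x3 uint8, red, green, blue), "fx", "fy", "cx", "cy" (pixels), "rvec" (rotation vector, rad) and "tvec" (3), from world to camera coordinates, as OpenCV has them. Camera axes: x right, y down, z forward; pixel columns grow to the right and rows downward; lengths in m; the calibration is good to about 2 mm. A picture is of the moment at which its call begins. There is no depth.
- finish_job(): hands the job in; it is judged then, once.
The state is a dict: "clock": time; "joint_positions": joint angles; "dq": joint speeds; "effort": joint torques, N m; "eef_pos": TCP position; "tool_rot": TCP orientation; "contact_force": force on the tool from outside, world axes, zero at the start; "torque": the same for the moment, N m; "finger_gap": opening from 0.0 (shut) to 1.0 (fully open); "finger_force": force on a finger pad.
Only numpy, scipy, OpenCV 4.12 (cv2) and the standard library are available. Lean on these libraries where they do the work, as an engineer would, in place of code of your own. Each camera call takes 0.05 s, during which the arm holds its last target. There are 200 camera calls.

TASK

Three fresh test tiles lie crooked on the ware board: nudge them into a straight, even row, one lying square within each pencilled outline. Then take the bar handle of the damp box's sprung lid and raise it a little past its balance point (about 46 degrees open), without letting it fly up towards its stop, and ease it back so that you finish holding it just below the balance point, about 5 degrees short, ready for the tiles to be put in. Finish while holding the lid still there, and leave the bowl, jar and tool cup alone.

Things in the scene. Friction and masses are not known exactly. Their poses are not given: they have to be found in the camera images.
- board: Flat white-faced ware board, 280 (its x) x 170 (its y) x 10 mm, fixed on the table; origin at the centre of its underside, z up. Three square outlines, 50 mm on a side between line centres, are pencilled on it in a row along its x, sides parallel to the board's.
- mark0 (a point): Centre of a pencilled outline on the board's top face, 10 mm above the table, at x = -75 mm, y = 0 in the board's frame; axes as the board's.
- mark1 (a point): Centre of a pencilled outline on the board's top face, 10 mm above the table, at x = 0 mm, y = 0 in the board's frame; axes as the board's.
- mark2 (a point): Centre of a pencilled outline on the board's top face, 10 mm above the table, at x = 75 mm, y = 0 in the board's frame; axes as the board's.
- tile0: Loose square fired-clay test tile, 44 x 44 x 14 mm, 40 to 75 g, lying flat on the board; origin at the centre of its underside, x and y axes parallel to its sides. All three are alike and any may go on any outline; each starts 1 to 4 cm off one of them and crooked by at most 17 degrees.
- tile1: Loose square fired-clay test tile, 44 x 44 x 14 mm, 40 to 75 g, lying flat on the board; origin at the centre of its underside, x and y axes parallel to its sides. All three are alike and any may go on any outline; each starts 1 to 4 cm off one of them and crooked by at most 17 degrees.
- tile2: Loose square fired-clay test tile, 44 x 44 x 14 mm, 40 to 75 g, lying flat on the board; origin at the centre of its underside, x and y axes parallel to its sides. All three are alike and any may go on any outline; each starts 1 to 4 cm off one of them and crooked by at most 17 degrees.
- box: Damp box: open grey sheet-steel box 220 (its x) x 240 (its y) x 110 mm, fixed on the table, covered by a hinged white-painted wooden lid; origin at the centre of its underside, z up. The hinge runs along its y at its +x side; the lid's handle is at its -x side.
- lid_hinge (a point): Middle of the lid's hinge axis, at x = 105, y = 0, z = 110 mm in the box's frame; the hinge axis is the box's y.
- lid_bar (a point): Middle of the lid's bar handle: round steel bar 12 mm in diameter, 110 mm long, parallel to the hinge axis, 265 mm from it and 6 mm above the plane through the hinge and the lid's underside. It stands 55 mm (axis) out from the lid's free edge on two 10 mm arms that meet it 50 mm either side of this point; the space between arms, bar and edge is open. With the lid shut the bar is 116 mm above the table, ahead of the box's -x wall by 50 mm. The point turns with the lid.
- lid (a joint): Lid angle in rad: 0 shut (as it starts), growing as the handle rises in an arc about the hinge towards the box's +x side; stop at 1.6. Lid 0.9 kg, 210 mm from hinge to free edge, with a nearly constant opening spring torque of about 0.6 N m. Balance point at 0.80 rad: below it the lid falls shut (about 1 N at the bar lifts it), above it the spring throws it open. The handle bar is round and may turn in the fingers.
- bowl: Bystander: white ceramic bowl, 120 mm across, 50 mm high; origin at the centre of its underside.
- jar: Bystander: glass jar with a cap, 68 mm across, 90 mm high; origin at the centre of its underside.
- cup: Bystander: ceramic cup 76 mm across, 90 mm high, with wooden tools standing in it up to 210 mm; origin at the centre of its underside.
Mind the look-alikes: they are no part of the job. What is shaped like the tile2 but black or green is not meant. Leave any pink look-alike of the tile0 alone.

How it is judged (in metres and radians):
On the way, in this order (a step that is already met when the one before it is completed fails the run):
1. the three tiles lie in an even row, one square in each outline (((distance between tile0 and mark0 below 0.007 m and angle between tile0's own z axis and vertical below 0.1 rad and (angle between the x axis of tile0 and the x axis of board, either way round below 0.12 rad or angle between the x axis of tile0 and the y axis of board, either way round below 0.12 rad) and linear speed of tile0 below 0.03 m/s) or (distance between tile1 and mark0 below 0.007 m and angle between tile1's own z axis and vertical below 0.1 rad and (angle between the x axis of tile1 and the x axis of board, either way round below 0.12 rad or angle between the x axis of tile1 and the y axis of board, either way round below 0.12 rad) and linear speed of tile1 below 0.03 m/s) or (distance between tile2 and mark0 below 0.007 m and angle between tile2's own z axis and vertical below 0.1 rad and (angle between the x axis of tile2 and the x axis of board, either way round below 0.12 rad or angle between the x axis of tile2 and the y axis of board, either way round below 0.12 rad) and linear speed of tile2 below 0.03 m/s)) and ((distance between tile0 and mark1 below 0.007 m and angle between tile0's own z axis and vertical below 0.1 rad and (angle between the x axis of tile0 and the x axis of board, either way round below 0.12 rad or angle between the x axis of tile0 and the y axis of board, either way round below 0.12 rad) and linear speed of tile0 below 0.03 m/s) or (distance between tile1 and mark1 below 0.007 m and angle between tile1's own z axis and vertical below 0.1 rad and (angle between the x axis of tile1 and the x axis of board, either way round below 0.12 rad or angle between the x axis of tile1 and the y axis of board, either way round below 0.12 rad) and linear speed of tile1 below 0.03 m/s) or (distance between tile2 and mark1 below 0.007 m and angle between tile2's own z axis and vertical below 0.1 rad and (angle between the x axis of tile2 and the x axis of board, either way round below 0.12 rad or angle between the x axis of tile2 and the y axis of board, either way round below 0.12 rad) and linear speed of tile2 below 0.03 m/s)) and ((distance between tile0 and mark2 below 0.007 m and angle between tile0's own z axis and vertical below 0.1 rad and (angle between the x axis of tile0 and the x axis of board, either way round below 0.12 rad or angle between the x axis of tile0 and the y axis of board, either way round below 0.12 rad) and linear speed of tile0 below 0.03 m/s) or (distance between tile1 and mark2 below 0.007 m and angle between tile1's own z axis and vertical below 0.1 rad and (angle between the x axis of tile1 and the x axis of board, either way round below 0.12 rad or angle between the x axis of tile1 and the y axis of board, either way round below 0.12 rad) and linear speed of tile1 below 0.03 m/s) or (distance between tile2 and mark2 below 0.007 m and angle between tile2's own z axis and vertical below 0.1 rad and (angle between the x axis of tile2 and the x axis of board, either way round below 0.12 rad or angle between the x axis of tile2 and the y axis of board, either way round below 0.12 rad) and linear speed of tile2 below 0.03 m/s))), for 0.2 s.
2. the lid has been raised past its balance point (value of joint lid above 0.83 rad), for 0.1 s.
At the end, for the whole second after the job is handed in: Each outline has a tile lying flat, its centre within 7 mm and its sides within 0.12 rad of the outline's; the lid, having been past 0.83 rad, is held still by the robot's fingers between 0.59 and 0.785 rad (1 to 12 degrees below its balance point at 0.80), the fingers still on it (all of step 1 and value of joint lid between 0.59 and 0.785 rad and velocity of joint lid between -0.08 and 0.08 rad/s and contact force between box and the fingers above 0.1 N); the arm keeps its last pose, push and grip.
It fails at once if the lid flew up towards its stop (beyond 1.3 rad) (value of joint lid above 1.3 rad).
It fails at once if the bowl was disturbed (moved over 25 mm or tipped) (distance of bowl from where it was at the start of the episode above 0.025 m or angle between bowl's own z axis and vertical above 0.4 rad).
It fails at once if the jar was disturbed (moved over 25 mm or tipped) (distance of jar from where it was at the start of the episode above 0.025 m or angle between jar's own z axis and vertical above 0.4 rad).
It fails at once if the cup was disturbed (moved over 25 mm or tipped) (distance of cup from where it was at the start of the episode above 0.025 m or angle between cup's own z axis and vertical above 0.4 rad).
It also fails if it takes over 67 s, if anything falls off the work surface, if the arm or the gripper's body presses on something with over 40 N, if the wrist force passes 120 N, or if a joint passes its speed limit or range.

## Working session

There is one attempt and no reset: what is moved stays moved. The work goes in short steps, Python scripts to look and compute and a tool call to move; the robot and the scene stay as the last step left them, time stands still between calls to the robot, and variables do not carry over. Pictures are saved under pics/ and viewed, at most 10 in all, crops included, and the job is handed in when it is done.

Besides the shell and the picture viewer there is one more tool, called after "Request:" as name(argument=value, ...), one argument or row to a line, values as JSON. jog_arm: Moves the arm, as the interface text tells. Shifts and turns lie within -1 to 1; 1 stands for 400 mm of shift or 90 degrees of turn. Its arguments: {"type":"object","properties":{"translation":{"type":"array","items":{"type":"array","items":{"type":"number"}}},"twist":{"type":"array","items":{"type":"array","items":{"type":"number"}}},"grip":{"type":"array","items":{"type":"number"}},"newtons":{"type":"number"}},"required":["translation","twist","grip"]}

```bash
ls; mkdir -p pics; python3 - <<'E'
from cell import *
import cv2,numpy as np
s=state(); print(s)
for n in("top","scene"):
    f=grab_frame(n); print(n,f["fx"],f["fy"],f["cx"],f["cy"],f["rvec"],f["tvec"]); cv2.imwrite(f"pics/{n}0.png",f["frame"][:,:,::-1])
E
```

```text
pics
{'clock': 0.0, 'joint_positions': array([-7.39168333e+01,  2.06006969e+01,  8.66000546e+01, -2.58590792e-04,
        7.29097848e+01, -6.59384815e+00]), 'dq': array([-0.0222413 , -0.00369099,  0.03401221,  0.00197044, -0.04833132,
       -0.08020226]), 'effort': array([ 1.51396380e-03, -5.27613974e+01, -2.78619468e+01,  2.55750310e-04,
        1.31678328e-02, -1.72375940e-05]), 'eef_pos': array([ 0.23112619, -0.55293776,  0.23041782]), 'tool_rot': array([[ 9.22692374e-01,  3.85536631e-01, -5.38601443e-04],
       [ 3.85536946e-01, -9.22690540e-01,  1.85251613e-03],
       [ 2.17250372e-04, -1.91695326e-03, -9.99998139e-01]]), 'contact_force': array([ 0.061667  , -0.78880308,  0.20378781]), 'torque': array([ 0.02045048, -0.0443922 ,  0.02462655]), 'finger_force': 0.0, 'finger_gap': 1.0002410725650828}
top 566.1089396709541 566.1089396709541 329.8183854511959 235.8591271547917 [ 2.15610968 -2.18997225  0.09418423] [0.02273146 0.61823719 1.59761331]
scene 478.6114551280985 478.6114551280985 324.95753970228725 234.33161903105517 [ 1.15556742  2.42007772 -0.88734518] [ 0.38641622 -0.27108327  1.40374207]
```

View pics/top0.png

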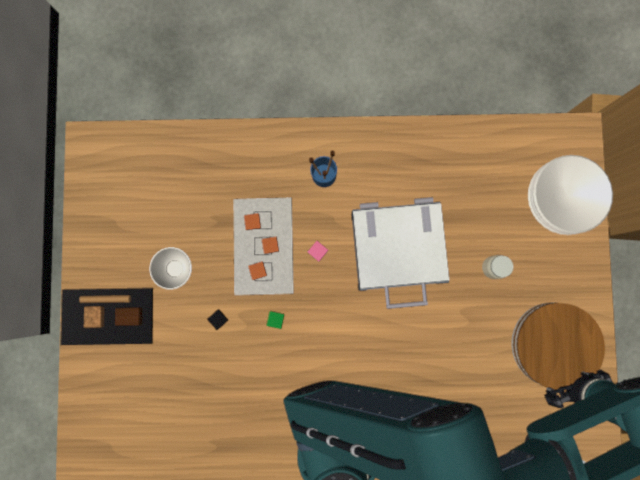

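View pics/scene0.png

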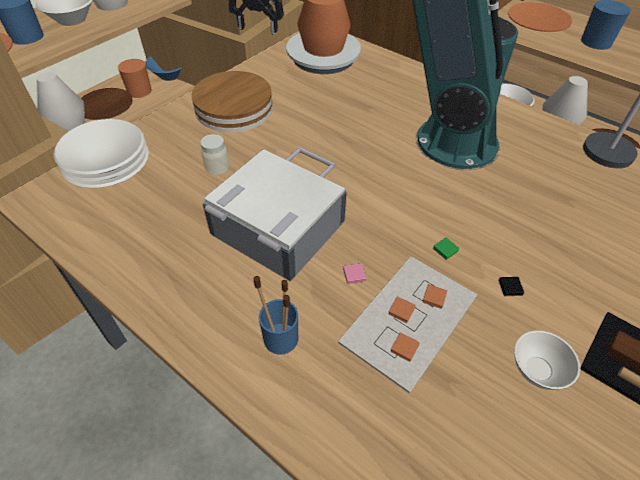

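The top view shows three terracotta tiles on the white board at px (252,222), (270,245) and (259,271). The look-alikes lie off the board: pink (318,251), green (275,320) and black (218,320). The box's handle bar is at about (407,305), towards the robot.

```bash
cat > h.py <<'E'
from cell import *
import cv2,numpy as np
def cam(f):
    K=np.array([[f["fx"],0,f["cx"]],[0,f["fy"],f["cy"]],[0,0,1.]]); R=cv2.Rodrigues(np.array(f["rvec"],float))[0]
    return K,R,np.array(f["tvec"],float).ravel()
def w(f,uv,z):
    K,R,t=cam(f); uv=np.atleast_2d(np.array(uv,float))
    d=(R.T@np.linalg.inv(K)@np.c_[uv,np.ones(len(uv))].T).T; c=-R.T@t
    return c+d*((z-c[2])/d[:,2])[:,None]
def px(f,P):
    K,R,t=cam(f); q=(K@(R@np.atleast_2d(P).T+t[:,None])).T; return q[:,:2]/q[:,2:]
def tiles(f,z=.024,area=60):
    im=cv2.cvtColor(f["frame"],cv2.COLOR_RGB2HSV)
    m=cv2.inRange(im,(3,120,90),(14,255,255)); out=[]
    for c in cv2.findContours(m,cv2.RETR_EXTERNAL,cv2.CHAIN_APPROX_NONE)[0]:
        if cv2.contourArea(c)<area: continue
        P=w(f,c[:,0],z)[:,:2].astype(np.float32); r=cv2.minAreaRect(P*1000); out.append((np.round(r[0],1),np.round(r[1],1),round(r[2],1),c[:,0].mean(0)))
    return out
def top():
    np.set_printoptions(precision=4,suppress=True)
    return grab_frame("top")
E
python3 - <<'E'
from h import *
f=top(); 
for t in tiles(f): print(t)
print("board",w(f,[(234,198),(291,198),(293,293),(236,295)],.01))
print("bar ends",w(f,[(388,307),(426,305)],.116)); print("lid",w(f,[(353,210),(440,203),(448,282),(358,290)],.125))
print("bystanders bowl cup jar", w(f,[(170,269)],.05),w(f,[(324,172)],.09),w(f,[(498,267)],.09))
E
```

```text
(array([399.1, 693. ]), array([46. , 59.3]), 89.1, array([ 92.5053, 316.5368]))
(array([522.8, 222.4]), array([40.9, 42.2]), 17.6, array([257.1961, 270.3137]))
(array([595.9, 186.1]), array([42.3, 41.6]), 9.0, array([269.9423, 244.8846]))
(array([664.5, 237. ]), array([42. , 41.3]), 4.8, array([252.1373, 221.2941]))
board [[0.7357 0.2916 0.01  ]
 [0.733  0.1249 0.01  ]
 [0.4567 0.1217 0.01  ]
 [0.4535 0.2858 0.01  ]]
bar ends [[ 0.4164 -0.1404  0.116 ]
 [ 0.4201 -0.2424  0.116 ]]
lid [[ 0.6791 -0.0511  0.125 ]
 [ 0.6944 -0.2873  0.125 ]
 [ 0.4807 -0.3017  0.125 ]
 [ 0.4631 -0.0604  0.125 ]]
bystanders bowl cup jar [[0.5298 0.4654 0.05  ]] [[0.7921 0.0264 0.09  ]] [[ 0.5198 -0.4473  0.09  ]]
```

Request:
jog_arm(
  translation=[
    [0.112,-0.1,0],
    [0.112,-0.1,0],
    [0.112,-0.1,0],
    [0.112,-0.1,0],
    [0.112,-0.1,0],
  ],
  twist=[
    [0,0,0],
    [0,0,0],
    [0,0,0],
    [0,0,0],
    [0,0,0],
  ],
  grip=[1,1,1,1,1],
)

```text
clock: 0.78
eef_pos: [0.3614, -0.2809, 0.2312]
tool_rot: [[0.923, 0.385, 0.0], [0.385, -0.923, 0.0], [0.0, -0.0, -1.0]]
contact_force: [0.9, -0.7, 0.2]
finger_gap: 0.999
finger_force: 0.0
```

Request:
jog_arm(
  translation=[
    [0.112,-0.1,0],
    [0.112,-0.1,0],
    [0.112,-0.1,0],
    [0.112,-0.1,0],
    [0.112,-0.1,0],
  ],
  twist=[
    [0,0,0],
    [0,0,0],
    [0,0,0],
    [0,0,0],
    [0,0,0],
  ],
  grip=[1,1,1,1,1],
)

```text
clock: 1.4
eef_pos: [0.491, -0.0099, 0.2313]
tool_rot: [[0.923, 0.386, 0.0], [0.386, -0.923, -0.0], [0.0, 0.0, -1.0]]
contact_force: [0.2, 1.1, 0.1]
finger_gap: 0.998
finger_force: 0.0
```

Request:
jog_arm(
  translation=[
    [0.112,-0.1,0],
    [0.112,-0.1,0],
    [0,0,0],
    [0,0,0],
    [0,0,0],
  ],
  twist=[
    [0,0,0],
    [0,0,0],
    [0,0,0.084],
    [0,0,0.084],
    [0,0,0.084],
  ],
  grip=[1,1,1,1,1],
)

```text
clock: 2.02
eef_pos: [0.542, 0.0969, 0.2309]
tool_rot: [[1.0, -0.004, -0.001], [-0.004, -1.0, 0.0], [-0.001, -0.0, -1.0]]
contact_force: [-0.1, -0.3, 0.4]
finger_gap: 1.0
finger_force: 0.0
```

Request:
jog_arm(
  translation=[
    [0,0,0],
    [0,0,0],
  ],
  twist=[
    [0,0,0],
    [0,0,0],
  ],
  grip=[1,1],
)

```text
clock: 2.28
eef_pos: [0.5421, 0.0965, 0.2312]
tool_rot: [[1.0, 0.002, -0.0], [0.002, -1.0, 0.0], [-0.0, -0.0, -1.0]]
contact_force: [0.0, 0.3, -0.1]
finger_gap: 1.002
finger_force: 0.0
```

```bash
python3 - <<'E'
from h import *
np.set_printoptions(precision=4,suppress=True)
s=state(); print(s["clock"],s["eef_pos"],s["tool_rot"])
f=grab_frame("wrist"); cv2.imwrite("pics/w1.png",f["frame"][:,:,::-1])
for t in tiles(f): print(t)
np.savez("w1.npz",**f)
E
```

```text
2.275 [0.5421 0.0965 0.2312] [[ 1.      0.0024 -0.0003]
 [ 0.0024 -1.      0.0001]
 [-0.0003 -0.0001 -1.    ]]
(array([523.8, 223.6]), array([43.5, 42.3]), 16.1, array([171.5371, 224.8571]))
(array([595.9, 186.9]), array([42.7, 42.3]), 9.1, array([206.9406, 139.604 ]))
(array([664.4, 238. ]), array([43. , 42.5]), 7.4, array([131.6   ,  45.7244]))
```

View pics/w1.png

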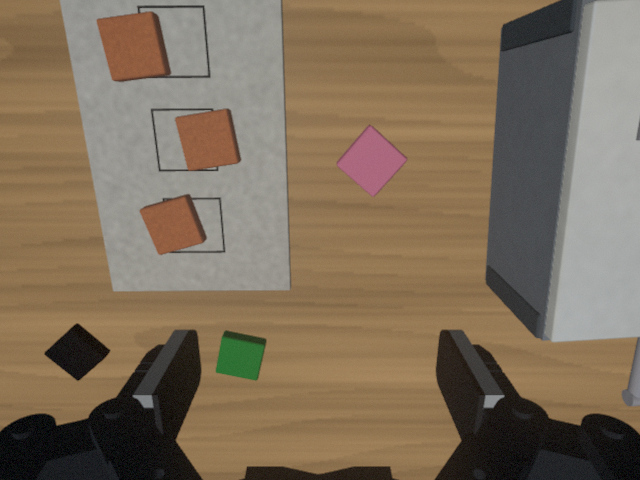

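The wrist view shows tiles at (133,46), (207,139) and (173,224), each beside its pencilled outline. The outlines' right corners are about (203,7)/(210,77), (218,169) and (220,198)/(224,251). The black, green and pink squares are off the board, so the terracotta tiles are the ones meant.

```bash
python3 - <<'E'
from h import *
from scipy.optimize import least_squares
np.set_printoptions(precision=4,suppress=True)
f=dict(np.load("w1.npz")); 
uv=[(138,7),(203,7),(210,77),(152,109),(218,169),(160,170),(220,198),(224,251)]
b=np.array([(75,25),(75,-25),(75-0,0),(0,0),(0,0),(0,0),(0,0),(0,0)],float)
b=np.array([(100,25),(100,-25),(50,-25),(25,25),(-25,-25),(-25,25),(-50,-25),(-100,-25)])/1e3
P=w(f,uv,.01)[:,:2]; print(P)
def r(p):
    c,s=np.cos(p[2]),np.sin(p[2]); return (b@np.array([[c,s],[-s,c]])+p[:2]-P).ravel()
q=least_squares(r,[.595,.206,0]); p=q.x; print("board",p,np.degrees(p[2]),q.fun*1e3)
for m in(-.075,0,.075): print(p[:2]+m*np.array([np.cos(p[2]),np.sin(p[2])]))
# board edges
print(w(f,[(113,291),(291,290)],.01))
# overlay + crop
im=f["frame"][:,:,::-1].copy()
g=px(f,[[*(p[:2]+np.array([[np.cos(p[2]),-np.sin(p[2])],[np.sin(p[2]),np.cos(p[2])]])@np.array([m+dx,dy])),.01] for m in(-.075,0,.075) for dx,dy in((-.025,-.025),(.025,-.025),(.025,.025),(-.025,.025))])
for k in range(3): cv2.polylines(im,[np.int32(np.round(g[4*k:4*k+4]*8))],True,(0,255,0),1,shift=3)
cv2.imwrite("pics/w1b.png",cv2.resize(im[0:300,60:300],None,fx=2,fy=2))
E
```

```text
[[0.6936 0.2349]
 [0.6938 0.1852]
 [0.6441 0.1839]
 [0.6196 0.2337]
 [0.5706 0.1831]
 [0.5696 0.2332]
 [0.5452 0.1833]
 [0.4955 0.1833]]
board [0.5946 0.2087 0.0106] 0.6064332825272912 [ 0.6448 -0.1639  1.0398 -0.4369  0.6957  0.3102 -0.2589  0.2874 -0.7733
  0.3722 -0.2938  0.2763 -0.3499 -0.0565 -0.7044 -0.5888]
[0.5196 0.2079]
[0.5946 0.2087]
[0.6696 0.2095]
[[0.4547 0.2919 0.01  ]
 [0.4563 0.1223 0.01  ]]
```

View pics/w1b.png

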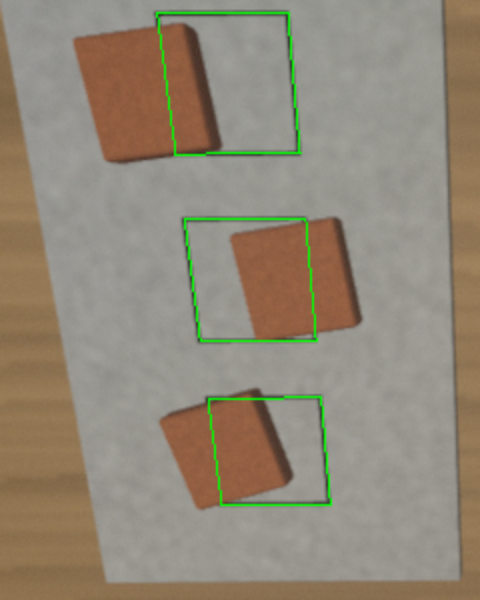

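Request:
jog_arm(
  translation=[
    [-0.0115,-0.0795,0.107],
    [-0.0115,-0.0795,0.107],
    [-0.0115,-0.0795,0.107],
    [-0.0115,-0.0795,0.107],
    [0,0,0],
  ],
  twist=[
    [0,0,0],
    [0,0,0],
    [0,0,0],
    [0,0,0],
    [0,0,-0.0885],
  ],
  grip=[0.65,0.65,0.65,0.65,0.65],
  newtons=25,
)

```text
clock: 2.95
eef_pos: [0.5206, 0.2249, 0.0566]
tool_rot: [[0.989, 0.145, -0.007], [0.145, -0.989, -0.001], [-0.007, 0.0, -1.0]]
contact_force: [0.2, 0.6, -0.0]
finger_gap: 0.829
finger_force: 0.0
```

Request:
jog_arm(
  translation=[
    [0,0,0],
    [0,0,0],
    [0,0,0],
  ],
  twist=[
    [0,0,-0.0885],
    [0,0,0],
    [0,0,0],
  ],
  grip=[0.65,0.65,0.65],
)

```text
clock: 3.32
eef_pos: [0.5241, 0.2237, 0.0603]
tool_rot: [[0.962, 0.272, 0.0], [0.272, -0.962, 0.0], [0.0, -0.0, -1.0]]
contact_force: [0.3, -0.4, -0.2]
finger_gap: 0.824
finger_force: 0.0
```

```bash
python3 - <<'E'
from h import *
import cell; print(getattr(cell,"grip_point_offset",None), [n for n in dir(cell) if n[0]!='_'])
np.set_printoptions(precision=4,suppress=True)
s=state(); print(s["clock"],s["eef_pos"],s["tool_rot"][:,0],s["finger_gap"])
f=grab_frame("wrist"); cv2.imwrite("pics/w2.png",f["frame"][:,:,::-1])
for t in tiles(f): print(t)
print(px(f,[s["eef_pos"]]))
E
```

```text
0.0187 ['Unreachable', 'finish_job', 'grab_frame', 'grip_point_offset', 'state']
3.325 [0.5241 0.2237 0.0603] [0.9623 0.2722 0.0004] 0.8237006962991305
(array([525.2, 225.4]), array([44.8, 42.5]), 15.8, array([315.1009, 286.9251]))
(array([596. , 189.8]), array([42.6, 44.3]), 9.0, array([444.3048, 158.4635]))
(array([644.1, 230.6]), array([ 4.3, 30.6]), 15.8, array([390.8372,   3.3081]))
[[318.9497 332.2366]]
```

View pics/w2.png

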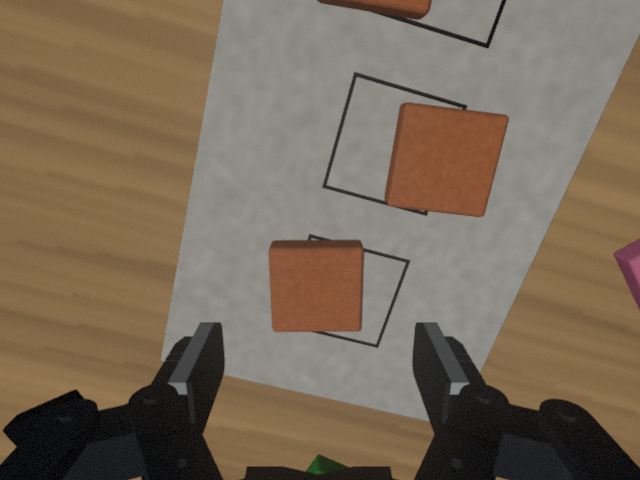

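Request:
jog_arm(
  translation=[
    [0,0,0.061],
    [0,0,0.061],
    [0,0,0],
    [0,0,0],
    [0,0,0],
  ],
  twist=[
    [0,0,0],
    [0,0,0],
    [0,0,0],
    [0,0,0],
    [0,0,0],
  ],
  grip=[0.65,0.65,0.65,-1,-1],
)

```text
clock: 4.0
eef_pos: [0.5249, 0.224, 0.0126]
tool_rot: [[0.962, 0.274, 0.002], [0.274, -0.962, 0.001], [0.002, -0.0, -1.0]]
contact_force: [0.2, 0.4, -0.4]
finger_gap: 0.507
finger_force: 25.8
```

Request:
jog_arm(
  translation=[
    [0,0,0],
    [0,0,0],
    [0,0,0],
  ],
  twist=[
    [0,0,0],
    [0,0,0],
    [0,0,0],
  ],
  grip=[-1,-1,-1],
)

```text
clock: 4.38
eef_pos: [0.5248, 0.224, 0.0125]
tool_rot: [[0.962, 0.274, 0.002], [0.274, -0.962, 0.001], [0.002, -0.0, -1.0]]
contact_force: [0.8, -0.5, 6.6]
finger_gap: 0.507
finger_force: 26.5
```

```bash
python3 - <<'E'
from h import *
np.set_printoptions(precision=4,suppress=True)
s=state(); print(s["clock"],s["eef_pos"],s["tool_rot"][:,0],s["finger_gap"],s["finger_force"],s["contact_force"])
E
```

```text
4.375 [0.5248 0.224  0.0125] [0.9616 0.2744 0.0022] 0.5065275330429196 26.51912569999695 [ 0.7542 -0.4775  6.6168]
```

Request:
jog_arm(
  translation=[
    [0,0,-0.005],
    [0,0,0],
    [0,0,0],
    [-0.0135,0.04,0],
    [0,0,0],
  ],
  twist=[
    [0,0,0],
    [0,0,0.085],
    [0,0,0.085],
    [0,0,0],
    [0,0,0],
  ],
  grip=[-1,-1,-1,-1,-1],
)

```text
clock: 5.0
eef_pos: [0.5173, 0.2062, 0.0131]
tool_rot: [[1.0, 0.012, -0.002], [0.012, -1.0, -0.001], [-0.002, 0.001, -1.0]]
contact_force: [-0.2, 0.8, -1.6]
finger_gap: 0.505
finger_force: 25.8
```

Request:
jog_arm(
  translation=[
    [0,0,0],
    [0,0,0.003],
    [0,0,0],
  ],
  twist=[
    [0,0,0],
    [0,0,0],
    [0,0,0],
  ],
  grip=[-1,-1,-1],
)

```text
clock: 5.38
eef_pos: [0.519, 0.2078, 0.0125]
tool_rot: [[1.0, 0.012, 0.001], [0.012, -1.0, 0.0], [0.001, 0.0, -1.0]]
contact_force: [-1.0, -0.6, 5.2]
finger_gap: 0.504
finger_force: 26.3
```

```bash
python3 - <<'E'
from h import *
np.set_printoptions(precision=4,suppress=True)
s=state(); print(s["clock"],s["eef_pos"],s["tool_rot"][:,0],s["finger_gap"],s["finger_force"],s["contact_force"])
f=grab_frame("wrist"); 
for t in tiles(f): print(t)
E
```

```text
5.375 [0.519  0.2078 0.0125] [0.9999 0.0117 0.0005] 0.5040766449215629 26.32425159215927 [-0.9683 -0.5684  5.1585]
(array([519.4, 208. ]), array([42.5, 42.5]), 0.7, array([317.5995, 344.4676]))
(array([596.2, 188.2]), array([42.4, 42.3]), 9.0, array([387.7705, 119.4217]))
```

Request:
jog_arm(
  translation=[
    [0,0,0],
    [0,0,0],
    [0,0,-0.056],
    [0,0,-0.056],
    [0.096,0.0268,0],
  ],
  twist=[
    [0,0,0],
    [0,0,0],
    [0,0,0],
    [0,0,0],
    [0,0,0],
  ],
  grip=[0.65,0.65,0.65,0.65,0.65],
)

```text
clock: 6.05
eef_pos: [0.5555, 0.1982, 0.0581]
tool_rot: [[1.0, 0.013, -0.001], [0.013, -1.0, 0.0], [-0.001, -0.0, -1.0]]
contact_force: [1.1, 0.7, -0.0]
finger_gap: 0.824
finger_force: 0.0
```

Request:
jog_arm(
  translation=[
    [0.096,0.0268,0],
    [0,0,0],
    [0,0,0],
    [0,0,0],
    [0,0,0.056],
  ],
  twist=[
    [0,0,0],
    [0,0,-0.0933],
    [0,0,0],
    [0,0,0],
    [0,0,0],
  ],
  grip=[0.65,0.65,0.65,0.65,0.65],
)

```text
clock: 6.68
eef_pos: [0.5968, 0.1877, 0.0358]
tool_rot: [[0.988, 0.155, 0.003], [0.155, -0.988, 0.001], [0.003, -0.0, -1.0]]
contact_force: [0.6, -0.2, -0.2]
finger_gap: 0.821
finger_force: 0.0
```

Request:
jog_arm(
  translation=[
    [0,0,0.054],
    [0,0,0],
    [0,0,0],
    [0,0,0],
    [0,0,0],
  ],
  twist=[
    [0,0,0],
    [0,0,0],
    [0,0,0],
    [0,0,0],
    [0,0,0],
  ],
  grip=[0.65,0.65,-1,-1,-1],
)

```text
clock: 7.3
eef_pos: [0.5965, 0.1874, 0.014]
tool_rot: [[0.988, 0.157, 0.002], [0.157, -0.988, 0.001], [0.002, -0.0, -1.0]]
contact_force: [-1.0, 1.1, 3.9]
finger_gap: 0.505
finger_force: 26.4
```

```bash
python3 - <<'E'
from h import *
np.set_printoptions(precision=4,suppress=True)
s=state(); print(s["clock"],s["eef_pos"],s["tool_rot"][:,0],s["finger_gap"],s["finger_force"],s["contact_force"])
f=grab_frame("wrist"); 
for t in tiles(f): print(t)
E
```

```text
7.3 [0.5965 0.1874 0.014 ] [0.9877 0.1567 0.0019] 0.5054460902977033 26.431781351566315 [-0.9745  1.1461  3.8557]
(array([540.3, 197.1]), array([ 4.4, 20.3]), 3.8, array([271.8624, 462.5229]))
(array([599.6, 188.2]), array([45.1, 42.3]), 9.1, array([316.1896, 337.0587]))
(array([665.6, 238.3]), array([42.4, 42.2]), 7.3, array([187.2747, 121.4434]))
```

Request:
jog_arm(
  translation=[
    [0,0,-0.005],
    [0,0,0],
    [-0.0077,-0.0533,0],
    [0,0,0],
    [0,0,0],
  ],
  twist=[
    [0,0,0],
    [0,0,0.0935],
    [0,0,0],
    [0,0,0],
    [0,0,0],
  ],
  grip=[-1,-1,-1,-1,-1],
)

```text
clock: 7.98
eef_pos: [0.5921, 0.2089, 0.0148]
tool_rot: [[1.0, 0.013, -0.0], [0.013, -1.0, -0.0], [-0.0, 0.0, -1.0]]
contact_force: [-0.2, -0.2, -0.3]
finger_gap: 0.503
finger_force: 25.9
```

Request:
jog_arm(
  translation=[
    [0,0,0.005],
    [0,0,0],
  ],
  twist=[
    [0,0,0],
    [0,0,0],
  ],
  grip=[-1,-1],
)

```text
clock: 8.22
eef_pos: [0.5924, 0.2086, 0.014]
tool_rot: [[1.0, 0.011, 0.0], [0.011, -1.0, 0.001], [0.0, -0.001, -1.0]]
contact_force: [-4.0, 1.1, 9.0]
finger_gap: 0.504
finger_force: 26.9
```

```bash
python3 - <<'E'
from h import *
np.set_printoptions(precision=4,suppress=True)
s=state(); print(s["clock"],s["eef_pos"],s["tool_rot"][:,0],s["finger_gap"],s["finger_force"],s["contact_force"])
f=grab_frame("wrist"); 
for t in tiles(f): print(t)
E
```

```text
8.225 [0.5924 0.2086 0.014 ] [0.9999 0.0111 0.0003] 0.5042683601814419 26.893201768398285 [-3.9834  1.1469  8.9675]
(array([537.5, 208.1]), array([41.9,  9.4]), 89.3, array([316.5848, 461.9152]))
(array([594.5, 208.8]), array([42.9, 42.2]), 0.6, array([317.3241, 338.581 ]))
(array([665.6, 238.5]), array([42.3, 42.2]), 7.2, array([222.044 , 131.2789]))
```

Request:
jog_arm(
  translation=[
    [0,0,0],
    [0,0,0],
    [0,0,-0.056],
    [0,0,-0.056],
    [0.091,-0.0359,0],
  ],
  twist=[
    [0,0,0],
    [0,0,0],
    [0,0,0],
    [0,0,0],
    [0,0,0],
  ],
  grip=[0.65,0.65,0.65,0.65,0.65],
)

```text
clock: 8.9
eef_pos: [0.6273, 0.2225, 0.059]
tool_rot: [[1.0, 0.01, -0.001], [0.01, -1.0, -0.0], [-0.001, 0.0, -1.0]]
contact_force: [0.7, 0.4, -0.3]
finger_gap: 0.828
finger_force: 0.0
```

Request:
jog_arm(
  translation=[
    [0.091,-0.0359,0],
    [0,0,0],
    [0,0,0],
    [0,0,0],
    [0,0,0.056],
  ],
  twist=[
    [0,0,0],
    [0,0,-0.0744],
    [0,0,0],
    [0,0,0],
    [0,0,0],
  ],
  grip=[0.65,0.65,0.65,0.65,0.65],
)

```text
clock: 9.52
eef_pos: [0.6662, 0.2381, 0.037]
tool_rot: [[0.992, 0.125, 0.004], [0.125, -0.992, 0.001], [0.004, -0.001, -1.0]]
contact_force: [0.5, -0.5, 0.6]
finger_gap: 0.827
finger_force: 0.0
```

Request:
jog_arm(
  translation=[
    [0,0,0.055],
    [0,0,0],
    [0,0,0],
    [0,0,0],
    [0,0,0],
  ],
  twist=[
    [0,0,0],
    [0,0,0],
    [0,0,0],
    [0,0,0],
    [0,0,0],
  ],
  grip=[0.65,0.65,-1,-1,-1],
)

```text
clock: 10.15
eef_pos: [0.6655, 0.2381, 0.0142]
tool_rot: [[0.992, 0.127, 0.001], [0.127, -0.992, 0.0], [0.001, -0.0, -1.0]]
contact_force: [0.2, 0.0, 1.9]
finger_gap: 0.507
finger_force: 26.4
```

```bash
python3 - <<'E'
from h import *
np.set_printoptions(precision=4,suppress=True)
s=state(); print(s["clock"],s["eef_pos"],s["tool_rot"][:,0],s["finger_gap"],s["finger_force"],s["contact_force"])
f=grab_frame("wrist"); 
for t in tiles(f): print(t)
E
```

```text
10.15 [0.6655 0.2381 0.0142] [0.9919 0.1271 0.0015] 0.5071655068144475 26.419840157032013 [0.1614 0.0434 1.9224]
(array([612.4, 220.3]), array([30.6, 18.7]), 70.8, array([344.3046, 458.8173]))
(array([668.1, 238.7]), array([43.2, 42.3]), 7.4, array([317.2079, 337.254 ]))
```

Request:
jog_arm(
  translation=[
    [0,0,-0.005],
    [0,0,0],
    [0.0037,0.0716,0],
    [0,0,0],
    [0,0,0],
  ],
  twist=[
    [0,0,0],
    [0,0,0.0744],
    [0,0,0],
    [0,0,0],
    [0,0,0],
  ],
  grip=[-1,-1,-1,-1,-1],
)

```text
clock: 10.82
eef_pos: [0.6666, 0.2095, 0.0154]
tool_rot: [[1.0, 0.01, -0.0], [0.01, -1.0, 0.001], [-0.0, -0.001, -1.0]]
contact_force: [-0.2, -0.4, -1.1]
finger_gap: 0.506
finger_force: 26.2
```

Request:
jog_arm(
  translation=[
    [0,0,0.005],
    [0,0,0],
  ],
  twist=[
    [0,0,0],
    [0,0,0],
  ],
  grip=[-1,-1],
)

```text
clock: 11.08
eef_pos: [0.6669, 0.21, 0.0142]
tool_rot: [[1.0, 0.011, 0.001], [0.011, -1.0, 0.0], [0.001, -0.0, -1.0]]
contact_force: [-0.9, -1.6, 5.4]
finger_gap: 0.507
finger_force: 26.8
```

```bash
python3 - <<'E'
from h import *
np.set_printoptions(precision=4,suppress=True)
s=state(); print(s["clock"],s["eef_pos"],s["tool_rot"][:,0],s["finger_gap"],s["finger_force"],s["contact_force"])
f=grab_frame("wrist"); 
for t in tiles(f): print(t)
E
```

```text
11.075 [0.6669 0.21   0.0142] [0.9999 0.0114 0.0007] 0.5067751681920586 26.774127781391144 [-0.9366 -1.5934  5.3825]
(array([612.3, 209. ]), array([42.1, 10.5]), 87.8, array([317.7  , 461.213]))
(array([669.5, 210.1]), array([43.2, 42.3]), 0.7, array([317.2148, 337.4503]))
```

Request:
jog_arm(
  translation=[
    [0,0,0],
    [0,0,0],
    [0,0,-0.13],
    [0,0,-0.13],
    [-0.079,0.07,-0.071],
  ],
  twist=[
    [0,0,0],
    [0,0,0],
    [0,0,0],
    [0,0,0],
    [0,0,0],
  ],
  grip=[0.65,0.65,0.65,0.65,0.65],
)

```text
clock: 11.75
eef_pos: [0.639, 0.1826, 0.149]
tool_rot: [[1.0, 0.012, 0.007], [0.012, -1.0, 0.002], [0.007, -0.002, -1.0]]
contact_force: [1.0, -0.5, 0.5]
finger_gap: 0.826
finger_force: 0.0
```

Request:
jog_arm(
  translation=[
    [-0.079,0.07,-0.071],
    [-0.079,0.07,-0.071],
    [-0.079,0.07,-0.071],
    [0,0,0],
    [0,0,0],
  ],
  twist=[
    [0,0,0],
    [0,0,0],
    [0,0,0],
    [0,0,0],
    [0,0,0],
  ],
  grip=[0.65,0.65,0.65,0.65,0.65],
)

```text
clock: 12.38
eef_pos: [0.5419, 0.0962, 0.2309]
tool_rot: [[1.0, 0.01, 0.001], [0.01, -1.0, 0.001], [0.001, -0.001, -1.0]]
contact_force: [-0.3, 0.7, -0.7]
finger_gap: 0.823
finger_force: 0.0
```

```bash
python3 - <<'E'
from h import *
np.set_printoptions(precision=4,suppress=True)
s=state(); print(s["clock"],s["eef_pos"],s["tool_rot"][:,0])
f=grab_frame("wrist"); cv2.imwrite("pics/w3.png",f["frame"][:,:,::-1])
for t in tiles(f): print(t)
f=grab_frame("top")
for t in tiles(f): print(t)
cv2.imwrite("pics/t3.png",cv2.resize(f["frame"][190:320,340:460,::-1],None,fx=4.5,fy=4.5,interpolation=cv2.INTER_CUBIC))
E
```

```text
12.375 [0.5419 0.0962 0.2309] [0.9999 0.0103 0.0008]
(array([518.2, 206.8]), array([42.7, 42.9]), 0.6, array([190.7243, 229.973 ]))
(array([592.3, 207.6]), array([41.1, 42.9]), 0.6, array([181.7295, 142.8454]))
(array([666. , 209.1]), array([43. , 42.5]), 0.6, array([170.29  ,  42.2814]))
(array([398.9, 692.4]), array([60.1, 48.5]), 1.4, array([ 91.2   , 317.4833]))
(array([665.1, 208.3]), array([40.5, 41.1]), 89.7, array([261.8679, 220.7736]))
```

View pics/w3.png

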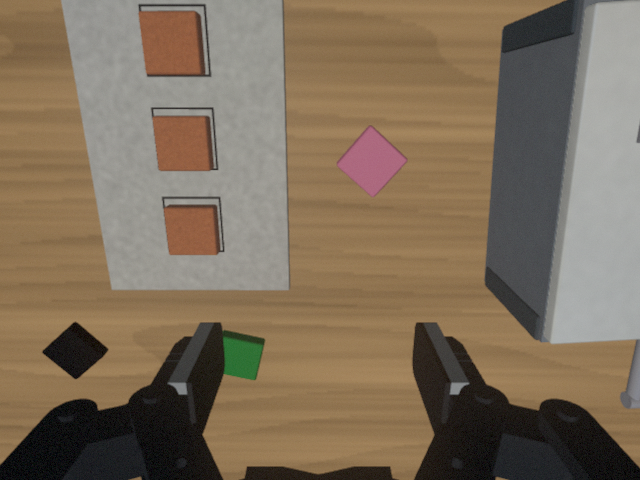

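View pics/t3.png

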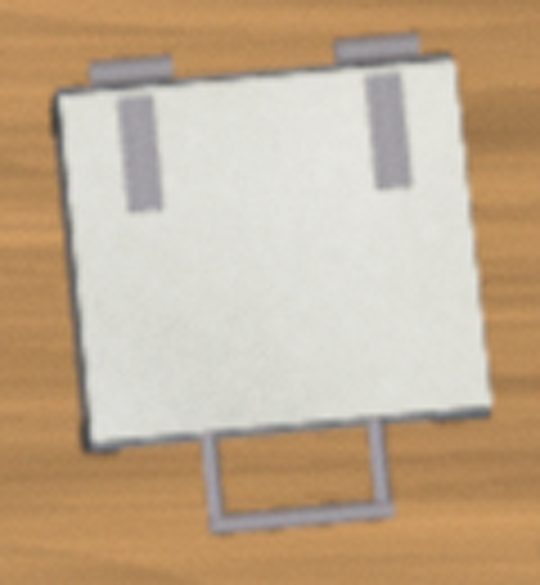

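The wrist view shows all three tiles within their outlines, at about (170,42), (182,143) and (191,230). Each sits a little low towards the outline's near side. The top crop shows the lid shut, with its bar about (215,525) to (390,510) in the crop. I'll quantify the tile offsets by line profiles.

```bash
python3 - <<'E'
from h import *
np.set_printoptions(precision=1,suppress=True)
f=grab_frame("wrist"); g=f["frame"].astype(int)
for c,a,b in((172,0,85),(185,100,180),(193,190,262)):
    gray=g[a:b,c-6:c+7].mean(1).sum(1)/3; red=(g[a:b,c-6:c+7,0]-g[a:b,c-6:c+7,2]).mean(1)
    top=a+np.argmin(np.where(red<40,gray,999)[:15]); e=np.where(red>50)[0]+a
    lx=w(f,[(c,top)],.01)[0,0]; t0,t1=w(f,[(c,e[0]-.5),(c,e[-1]+.5)],.024)[:,0]
    print(top,e[0],e[-1],"mark x",1e3*lx-25,"tile top edges",t0*1e3,t1*1e3,"centre",(t0+t1)*500)
# right line: x-profile row
for r,a,b in((30,150,240),(140,150,240),(228,150,240)):
    gray=g[r-4:r+5,a:b].mean(0).sum(1)/3; red=(g[r-4:r+5,a:b,0]-g[r-4:r+5,a:b,2]).mean(0)
    e=np.where(red>50)[0]+a; s=e[-1]-a+6; l=a+s+np.argmin(gray[s:s+12])
    print(r,e[0],e[-1],l,"mark y",1e3*w(f,[(l,r)],.01)[0,1]+25,"tile",w(f,[(e[0]-.5,r),(e[-1]+.5,r)],.024)[:,1]*1e3)
E
```

```text
4 10 72 mark x 669.0419185324677 tile top edges 687.824820071106 645.0228671386546 centre 666.4238436048804
107 116 169 mark x 594.7710886891075 tile top edges 613.600127690616 570.9828858941427 centre 592.2915067923793
197 207 253 mark x 519.8100892146373 tile top edges 539.7181797296131 497.09827426502727 centre 518.4082269973203
30 150 197 206 mark y 210.23833347081728 tile [223.9 188.2]
140 155 207 215 mark y 209.03013041457652 tile [229.5 186.7]
228 166 214 221 mark y 208.9871926506104 tile [228.7 186.3]
```

Request:
jog_arm(
  translation=[
    [-0.0525,0.1175,0],
    [-0.0525,0.1175,0],
    [-0.0525,0.1175,0],
    [-0.0525,0.1175,0],
    [-0.0525,0.1175,0],
  ],
  twist=[
    [0,0,0],
    [0,0,0],
    [0,0,0],
    [0,0,0],
    [0,0,0],
  ],
  grip=[0.18,0.18,0.18,0.18,0.18],
)

```text
clock: 13.15
eef_pos: [0.4388, -0.1412, 0.2302]
tool_rot: [[1.0, 0.012, -0.001], [0.012, -1.0, 0.001], [-0.001, -0.001, -1.0]]
contact_force: [-0.0, -0.7, 1.1]
finger_gap: 0.592
finger_force: 0.0
```

Request:
jog_arm(
  translation=[
    [-0.0525,0.1175,0],
    [0,0,0],
    [0,0,0],
    [0,0,0],
    [0,0,0],
  ],
  twist=[
    [0,0,0],
    [0,0,-0.1032],
    [0,0,-0.1032],
    [0,0,-0.1032],
    [0,0,-0.1032],
  ],
  grip=[0.18,0.18,0.18,0.18,0.18],
)

```text
clock: 13.78
eef_pos: [0.4189, -0.1872, 0.2301]
tool_rot: [[0.787, 0.617, -0.001], [0.617, -0.787, 0.001], [-0.0, -0.002, -1.0]]
contact_force: [0.4, 0.4, -0.0]
finger_gap: 0.588
finger_force: 0.0
```

Request:
jog_arm(
  translation=[
    [0,0,0],
    [0,0,0],
    [0,0,0],
    [0,0,0],
    [0,0,0],
  ],
  twist=[
    [0,0,-0.1032],
    [0,0,-0.1032],
    [0,0,-0.1032],
    [0,0,-0.1032],
    [0,0,-0.1032],
  ],
  grip=[0.18,0.18,0.18,0.18,0.18],
)

```text
clock: 14.4
eef_pos: [0.419, -0.1871, 0.2301]
tool_rot: [[0.095, 0.995, -0.001], [0.995, -0.095, 0.001], [0.001, -0.001, -1.0]]
contact_force: [-0.4, 0.4, -0.1]
finger_gap: 0.588
finger_force: 0.0
```

Request:
jog_arm(
  translation=[
    [0,0,0],
    [0,0,0],
    [0,0,0],
  ],
  twist=[
    [0,0,-0.1032],
    [0,0,0],
    [0,0,0],
  ],
  grip=[0.18,0.18,0.18],
)

```text
clock: 14.78
eef_pos: [0.4187, -0.1872, 0.2305]
tool_rot: [[-0.058, 0.998, -0.001], [0.998, 0.058, 0.001], [0.001, -0.001, -1.0]]
contact_force: [0.1, -0.1, 0.9]
finger_gap: 0.587
finger_force: 0.0
```

```bash
python3 - <<'E'
from h import *
np.set_printoptions(precision=4,suppress=True)
s=state(); print(s["clock"],s["eef_pos"],s["tool_rot"],s["joint_positions"],s["finger_gap"])
f=grab_frame("wrist"); cv2.imwrite("pics/w4.png",f["frame"][:,:,::-1]); np.savez("w4.npz",**f)
E
```

```text
14.775 [ 0.4187 -0.1872  0.2305] [[-0.0582  0.9983 -0.0007]
 [ 0.9983  0.0582  0.0006]
 [ 0.0006 -0.0007 -1.    ]] [-32.7368   8.874  103.2325   0.0085  67.9456 -36.0774] 0.5874183771613349
```

View pics/w4.png

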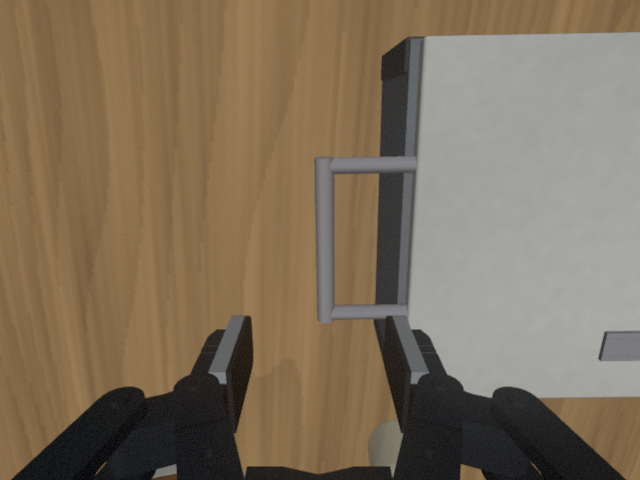

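The wrist view shows the bar from (323,158) to (326,322), its arms running right to the lid edge.

```bash
python3 - <<'E'
from h import *
np.set_printoptions(precision=4,suppress=True)
f=dict(np.load("w4.npz"))
p=w(f,[(323,158),(326,322)],.116); print(p,p.mean(0),np.linalg.norm(p[0]-p[1]))
d=p[0]-p[1]; print("yaw box",np.degrees(np.arctan2(-d[0],d[1])))
q=w(f,[(420,36),(407,398)],.125); d=q[0]-q[1]; print("lid edge",q,np.degrees(np.arctan2(-d[0],d[1])))
E
```

```text
[[ 0.4174 -0.1342  0.116 ]
 [ 0.4264 -0.2452  0.116 ]] [ 0.4219 -0.1897  0.116 ] 0.11135267883111384
yaw box 4.650160601214617
lid edge [[ 0.4647 -0.0664  0.125 ]
 [ 0.4875 -0.2976  0.125 ]] 5.629316249976935
```

Request:
jog_arm(
  translation=[
    [-0.0067,0.0076,0],
    [0,0,0.082],
    [0,0,0.082],
    [0,0,0.082],
    [0,0,0.082],
  ],
  twist=[
    [0,0,-0.013],
    [0,0,0],
    [0,0,0],
    [0,0,0],
    [0,0,0],
  ],
  grip=[0.18,0.18,0.18,0.18,0.18],
)

```text
clock: 15.45
eef_pos: [0.4222, -0.1903, 0.0989]
tool_rot: [[-0.081, 0.997, 0.001], [0.997, 0.081, -0.0], [-0.001, 0.001, -1.0]]
contact_force: [0.4, 0.2, -0.2]
finger_gap: 0.59
finger_force: 0.0
```

Request:
jog_arm(
  translation=[
    [0,0,0],
    [0,0,0],
    [0,0,0],
    [0,0,0],
    [0,0,0],
  ],
  twist=[
    [0,0,0],
    [0,0,0],
    [0,0,0],
    [0,0,0],
    [0,0,0],
  ],
  grip=[0.18,-1,-1,-1,-1],
  newtons=25,
)

```text
clock: 16.08
eef_pos: [0.4232, -0.1905, 0.1007]
tool_rot: [[-0.081, 0.997, 0.003], [0.997, 0.081, -0.001], [-0.002, 0.003, -1.0]]
contact_force: [3.9, 1.0, 2.8]
finger_gap: 0.125
finger_force: 25.0
```

```bash
python3 - <<'E'
from h import *
np.set_printoptions(precision=4,suppress=True)
s=state(); print(s["clock"],s["eef_pos"],s["tool_rot"],s["finger_gap"],s["finger_force"],s["contact_force"])
E
```

```text
16.075 [ 0.4232 -0.1905  0.1007] [[-0.081   0.9967  0.0032]
 [ 0.9967  0.081  -0.0014]
 [-0.0017  0.003  -1.    ]] 0.12516271873208798 24.99885767698288 [3.8546 0.9611 2.8069]
```

```bash
python3 - <<'E'
import numpy as np
R=265.07
def seg(t):
    a=np.array(t)+.0226
    y=-R*np.cos(a); z=R*np.sin(a)
    for T,dy,dz in zip(t[1:],np.diff(y),np.diff(z)): print(round(T,3),[0,round(dy/400,4),round(-dz/400,4)])
seg(list(np.arange(0,13)*.0725)); print(); seg([.87,.83,.79,.75,.71])
E
```

```text
0.072 [0, np.float64(0.0028), np.float64(-0.048)]
0.145 [0, np.float64(0.0063), np.float64(-0.0476)]
0.217 [0, np.float64(0.0097), np.float64(-0.047)]
0.29 [0, np.float64(0.0131), np.float64(-0.0462)]
0.362 [0, np.float64(0.0164), np.float64(-0.0451)]
0.435 [0, np.float64(0.0196), np.float64(-0.0438)]
0.507 [0, np.float64(0.0228), np.float64(-0.0423)]
0.58 [0, np.float64(0.0258), np.float64(-0.0405)]
0.652 [0, np.float64(0.0286), np.float64(-0.0386)]
0.725 [0, np.float64(0.0314), np.float64(-0.0364)]
0.798 [0, np.float64(0.0339), np.float64(-0.034)]
0.87 [0, np.float64(0.0363), np.float64(-0.0315)]

0.83 [0, np.float64(-0.0203), np.float64(0.017)]
0.79 [0, np.float64(-0.0196), np.float64(0.0178)]
0.75 [0, np.float64(-0.0189), np.float64(0.0186)]
0.71 [0, np.float64(-0.0181), np.float64(0.0193)]
```

First half of the lift, then a check.

Request:
jog_arm(
  translation=[
    [0,0.0028,-0.048],
    [0,0.0063,-0.0476],
    [0,0.0097,-0.047],
    [0,0.0131,-0.0462],
    [0,0.0164,-0.0451],
  ],
  twist=[
    [0,0,0],
    [0,0,0],
    [0,0,0],
    [0,0,0],
    [0,0,0],
  ],
  grip=[-1,-1,-1,-1,-1],
)

```text
clock: 16.7
eef_pos: [0.4426, -0.1889, 0.1942]
tool_rot: [[-0.081, 0.997, 0.003], [0.997, 0.081, -0.001], [-0.002, 0.003, -1.0]]
contact_force: [9.6, -1.2, -4.4]
finger_gap: 0.126
finger_force: 25.4
```

Request:
jog_arm(
  translation=[
    [0,0,0],
  ],
  twist=[
    [0,0,0],
  ],
  grip=[-1],
)

```text
clock: 16.82
eef_pos: [0.4427, -0.189, 0.1945]
tool_rot: [[-0.081, 0.997, 0.004], [0.997, 0.081, -0.002], [-0.002, 0.004, -1.0]]
contact_force: [6.0, -1.4, -3.9]
finger_gap: 0.127
finger_force: 25.5
```

Request:
jog_arm(
  translation=[
    [0,0.0196,-0.0438],
    [0,0.0228,-0.0423],
    [0,0.0258,-0.0405],
    [0,0.0286,-0.0386],
    [0,0,0],
  ],
  twist=[
    [0,0,0],
    [0,0,0],
    [0,0,0],
    [0,0,0],
    [0,0,0],
  ],
  grip=[-1,-1,-1,-1,-1],
)

```text
clock: 17.45
eef_pos: [0.4799, -0.1861, 0.2592]
tool_rot: [[-0.082, 0.997, 0.0], [0.997, 0.082, -0.002], [-0.002, 0.0, -1.0]]
contact_force: [2.7, -3.7, -4.1]
finger_gap: 0.133
finger_force: 25.3
```

Request:
jog_arm(
  translation=[
    [0,0.0314,-0.0364],
    [0,0.0339,-0.034],
    [0,0.0363,-0.0315],
    [0,0,0],
    [0,0,0],
  ],
  twist=[
    [0,0,0],
    [0,0,0],
    [0,0,0],
    [0,0,0],
    [0,0,0],
  ],
  grip=[-1,-1,-1,-1,-1],
)

```text
clock: 18.08
eef_pos: [0.5177, -0.1832, 0.2991]
tool_rot: [[-0.081, 0.997, -0.004], [0.997, 0.081, -0.002], [-0.002, -0.005, -1.0]]
contact_force: [-3.5, -5.8, 3.7]
finger_gap: 0.125
finger_force: 25.7
```

```bash
python3 - <<'E'
from h import *
np.set_printoptions(precision=4,suppress=True)
s=state(); e=s["eef_pos"]; print(s["clock"],e,s["finger_gap"],s["contact_force"],s["torque"])
print("theta from z",np.arcsin((e[2]+.0187-.1132+.0)/.265)-.0226+0, np.arcsin((e[2]-.1007+.006)/.265)-.0226)
hx=.4232+.265*np.cos(.0814); print("theta from xz",np.arctan2(e[2]-.1007+.006,(hx-e[0])/np.cos(.0814))-.0226)
f=grab_frame("scene"); cv2.imwrite("pics/s5.png",f["frame"][:,:,::-1])
E
```

```text
18.075 [ 0.5177 -0.1832  0.2991] 0.1251804628844695 [-3.4672 -5.7514  3.7365] [-0.8367  0.611  -0.0779]
theta from z 0.8594583669232945 0.8582717446469956
theta from xz 0.8537284526083981
```

View pics/s5.png

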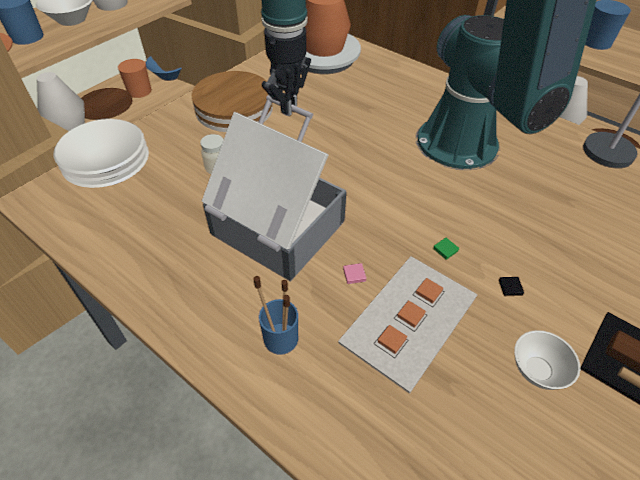

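The scene view shows the lid half open, held at the bar (about (287,105)), and the three tiles in their outlines. I estimate about 0.856 rad. I'll go a little further for certainty, then ease back to about 0.70.

Request:
jog_arm(
  translation=[
    [0,0.0194,-0.0149],
    [0,0.0194,-0.0149],
    [0,0,0],
    [0,0,0],
    [0,0,0],
  ],
  twist=[
    [0,0,0],
    [0,0,0],
    [0,0,0],
    [0,0,0],
    [0,0,0],
  ],
  grip=[-1,-1,-1,-1,-1],
)

```text
clock: 18.75
eef_pos: [0.5331, -0.1819, 0.311]
tool_rot: [[-0.081, 0.997, -0.004], [0.997, 0.081, -0.002], [-0.001, -0.004, -1.0]]
contact_force: [-3.6, -5.9, 3.9]
finger_gap: 0.126
finger_force: 25.8
```

Request:
jog_arm(
  translation=[
    [0,-0.0304,0.0229],
    [0,-0.029,0.0246],
    [0,-0.0276,0.0263],
    [0,-0.026,0.0278],
    [0,0,0],
  ],
  twist=[
    [0,0,0],
    [0,0,0],
    [0,0,0],
    [0,0,0],
    [0,0,0],
  ],
  grip=[-1,-1,-1,-1,-1],
)

```text
clock: 19.38
eef_pos: [0.4882, -0.185, 0.2695]
tool_rot: [[-0.08, 0.997, -0.003], [0.997, 0.08, -0.001], [-0.0, -0.003, -1.0]]
contact_force: [-0.4, -5.1, 1.1]
finger_gap: 0.127
finger_force: 25.9
```

Request:
jog_arm(
  translation=[
    [0,0,0],
    [0,0,0],
    [0,0,0],
    [0,0,0],
  ],
  twist=[
    [0,0,0],
    [0,0,0],
    [0,0,0],
    [0,0,0],
  ],
  grip=[-1,-1,-1,-1],
)

```text
clock: 19.88
eef_pos: [0.4889, -0.185, 0.2702]
tool_rot: [[-0.081, 0.997, -0.002], [0.997, 0.081, -0.001], [-0.001, -0.002, -1.0]]
contact_force: [-1.3, -5.4, 0.7]
finger_gap: 0.126
finger_force: 26.0
```

```bash
python3 - <<'E'
from h import *
np.set_printoptions(precision=4,suppress=True)
s=state(); e=s["eef_pos"]; print(s["clock"],e,s["finger_gap"],s["finger_force"],s["contact_force"],s["dq"])
print("theta z", np.arcsin((e[2]-.1007+.006)/.265)-.0226)
hx=.4232+.265*np.cos(.0814); print("theta xz",np.arctan2(e[2]-.1007+.006,(hx-e[0])/np.cos(.0814))-.0226)
f=grab_frame("wrist")
f=grab_frame("top")
for t in tiles(f): print(t)
E
```

```text
19.875 [ 0.4889 -0.185   0.2702] 0.1256669569434997 25.95110446214676 [-1.3177 -5.4238  0.7189] [ 0.0168 -0.0473 -0.0101 -0.0156 -0.0848  0.0352]
theta z 0.7011299077624022
theta xz 0.6999244942613453
(array([399. , 692.1]), array([49.1, 59.3]), 89.1, array([ 92.1444, 316.4   ]))
(array([517.9, 206.1]), array([40.2, 40.2]), 89.7, array([263.    , 272.3704]))
(array([592.6, 207.2]), array([43.2, 40.5]), 89.7, array([262.5   , 246.1296]))
(array([665.1, 208.3]), array([40.5, 41. ]), 89.7, array([261.8679, 220.7925]))
```

```bash
python3 -c "
from cell import *
print(finish_job())"
```

```text
the job is handed in; nothing more can be done
None
```

I've handed in the job, with no verdict returned: each tile is square in its outline, about 3 mm off centre, and the lid was raised to about 0.93 rad and is held still at about 0.70 rad (both worked out from the arm's pose).

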